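Pulse-run the sample mill

TASK

The bench mill is loaded and waiting for its lid. Pick up the lid by its grip bar, set it on the mill so that both lugs drop through the entry slots and the flange sits flat on the collar, then turn it clockwise (seen from above) against the spring until its white pointers stand at the green pulse marks, about half-way to the lock, and keep holding it there. Do not turn it so far that it clicks into the lock at the red marks, leave the other things on the bench where they are, and finish while still holding the lid at green: if let go, it springs back and the mill stops.

Things in the scene. Friction and masses are not known exactly. Their poses are not given: they have to be found in the camera images.
- mill_mouth (a point): Centre of the mill's mouth, level with the top of its round grey collar (outer diameter 120 mm, 165 mm above the bench). The mill, a blue motor housing 132 mm across with a hollow steel bowl, is fixed and upright. Axes: z up, x out through one entry slot, -x through the other. An inward ledge in the mouth (inner diameter 79 mm, 4 mm thick, top flush) is cut away only at the slots.
- mill_slot (a point): White mark on the collar top, 56 mm from the mouth's centre, outside one entry slot (along the mouth's +x); a like mark and slot lie opposite (-x). Each slot is 20 mm wide and reaches out to 98 mm diameter; the free depth under the collar top is 15 mm. The two halves of the mill are alike, so the lid fits either way round.
- mill_green (a point): Green pulse mark on the collar top, 56 mm from the mouth's centre, 0.65 rad clockwise (from above) of the white mark; a like one lies opposite. The red lock marks lie 1.3 rad clockwise of the white ones.
- lid_grip (a point): Centre of the lid's upright black grip bar, on the lid's axis, half-way up the bar; 41 mm above the bench at the start (lid flange up, skirt down). Bar: 60 mm along this point's x, 16 mm thick along y, 42 mm high; z up. The dark grey flange below it: 104 mm diameter, top 21 mm and underside 27 mm below this point. Fully seated, this point is 27 mm above the mill's mouth. Lid about 0.16 kg.
- lid_lug (a point): One of the lid's two round steel lugs (12 mm diameter, 5.5 mm high, this point at its middle), 38.5 mm from the lid's axis along the lid's +x, 35 mm below the grip's centre; the other lies opposite (-x). 89 mm across both. Skirt: 74 mm diameter, chamfered, its bottom 41 mm below the grip's centre. White pointers on the flange top lie right above the lugs, in line with the bar.
- mill_ring (a joint): Sprung switch ring in the collar, turned by the lid's lugs: 0 at rest, grows clockwise (rad). The lid turns freely about 0.14 rad from the slots before meeting it: value = lid angle - 0.14; green marks = 0.51. Spring: 0.075 N m at 0, 0.16 N m at green; it turns a released lid back. From 0.75 lock plungers resist as well; past 0.97 they click and lock the lid (stop 1.20).
- jar: Amber sample jar with white cap, 44 mm across, 60 mm tall, loose on the bench; origin under its centre. Leave it alone.
- brush: Cleaning brush, 160 mm long, lying on the bench; leave it alone.
- dish: White porcelain dish, 84 mm across, 30 mm high; origin under its centre. Leave it alone.
- beaker: Steel beaker, 68 mm across, 85 mm tall; origin under its centre. Leave it alone.
- wash_bottle: White plastic bottle with blue cap, 66 mm across, 170 mm tall; origin under its centre. Leave it alone.
- spatula: Spatula, 190 mm long, lying on the bench; leave it alone.
- tongs: Steel crucible tongs, 220 mm long, lying on the bench; leave them alone.
Mind the look-alikes: they are no part of the job. Several things look just like the part that bears lid_grip: the one meant starts farthest to the robot's right.

How it is judged:
By the outcome, as a careful person would: the job done as asked, in the order asked, and still so for the second after the job is handed in, while the arm keeps its last pose, push and grip.
It also fails if it takes over 45 s, if anything falls off the work surface, if the arm or the gripper's body presses on something with over 40 N, if the wrist force passes 120 N, or if a joint passes its speed limit or range.

ROBOT

A 6-joint arm with a two-finger parallel gripper is mounted at the origin on the work surface. World frame = base frame: x ahead of the robot, y to its left, z up, the work surface at z = 0. Lengths are in m, angles in rad, forces in N, time in s.
With the tool pointing down it reaches from about 0.375 to 0.9 m from the base axis. Payload 3.1 kg.
Tool frame: the origin (TCP) lies between the finger pads; the fingertips stand 22 mm ahead of it and the grasp point (between the pads) lies 3 mm ahead of it; z points along the fingers, y is the line along which they close (so a half turn about z gives the same grasp; the last joint's range is limited). The gripper opens to 87 mm and grips with 3 to 60 N. Pads are 19 mm wide; open, the fingers measure 117 mm over their backs; the gripper's body (75 mm by 190 mm) begins 51 mm behind the grasp point.
Start: joints at [-1.454, 0.527, 1.433, -0, 1.181, -0.178], TCP at [0.182, -0.598, 0.245] pointing down, gripper open.
Joint ranges: [-3.08, 3.08], [-0.75, 2.2], [0.22, 2.44], [-1.43, 4.57], [0, 2.65], [-2.85, 2.85]. Speed limits (rad/s): [2.79, 2.79, 3.14, 3.14, 3.14, 3.14].

INTERFACE

Orientations are given as a unit quaternion [x, y, z, w].
In Python, from rig import robot gives the robot as it stands.
- The arm moves only by the tool move_arm, never from a script. Its argument "series" is text: rows parted by semicolons, each of 6 numbers parted by spaces: the shift along the tool's x, y, z in mm, then the turn, a rotation vector about the tool's x, y, z in degrees. In form: dx dy dz ax ay az; .... A call has 1 to 8 rows; each row is the pose to reach, as a shift and turn from the pose commanded when the call began, along the tool's axes at that moment; what a row does not reach only later rows make up. A row lasts 1/12 s, in which the tool goes at most 41.7 mm and 7.16 degrees, less where a joint would pass 70% of its speed; a pose out of reach is approached as far as the arm can. A call with a gripper value outside its range is refused whole. "jaw" is the opening, from 0 (shut) to 1 (fully open), set as the call begins (left out, the last holds). The fingers move at their own pace and stop on an object; "newtons" is the grip in N (left out, the last holds). Time passes only in rows, so rows that repeat a pose let the fingers close. It gives the time, the measured TCP pose, the force, the opening and the grip force at its end, in the units of the state.
- robot.get_obs(): the state, without advancing time (a new reading comes with each control period).
- robot.camera(name): name is "scene" or "top" or "wrist"; returns a dict with "img" (384x512x3 uint8, red, green, blue), "mtx" (3x3 intrinsics, pixels), "world_to_cam" (4x4, takes a point from world to camera coordinates). Camera axes: x right, y down, z forward; pixel columns grow to the right and rows downward; lengths in m; the calibration is good to about 2 mm. A picture is of the moment at which its call begins. There is no depth.
- robot.hand_in(): hands the job in; it is judged then, once.
Trained networks look in a picture, given as the dict that the camera call returned (one of the last four; its "shot" number tells which), for a name from the list of things; names that differ only in an ending like _2 or _b are one class to them, and where a whole thing is asked for, a point or a joint stands for the part that bears it (a point fixed in the world has none). Each returns a list of dicts, best first, with "p" (0 to 1); they miss things now and then, are a little off and sometimes report something else, mostly with a low value. They report only what shows in the picture. A call takes as long as a camera call. They do not tell look-alikes from the thing itself.
- robot.search_frame(picture, thing): "xyz" ([x, y, z] in m, in world coordinates, good to about 4 mm: the middle of the surface that is visible of it).
- robot.tip_of(picture, thing): "xyz" ([x, y, z] in m, in world coordinates, good to about 4 mm: a listed point, or the origin of a listed thing).
The state is a dict: "time": time; "q": joint angles; "joint_velocities": joint speeds; "joint_torque": joint torques, N m; "position": TCP position; "tool_rot": TCP orientation; "ft_force": force on the tool from outside, world axes, zero at the start; "moment": the same for the moment, N m; "grip_width": finger opening in m; "grip_force": force on a finger pad.
Only numpy, scipy, OpenCV 4.12 (cv2) and the standard library are available. Lean on these libraries where they do the work, as an engineer would, in place of code of your own. Each camera call takes 0.05 s, during which the arm holds its last target. There are 200 camera calls.

## Working session

There is one attempt and no reset: what is moved stays moved. The work goes in short steps, Python scripts to look and compute and a tool call to move; the robot and the scene stay as the last step left them, time stands still between calls to the robot, and variables do not carry over. Pictures are saved under pics/ and viewed, at most 10 in all, crops included, and the job is handed in when it is done.

Besides the shell and the picture viewer there is one more tool, called after "Call:" as a command line: name --argument value ..., lists and objects as JSON in quotes. move_arm: Moves the arm, as the interface text tells. Its arguments: {"type":"object","properties":{"series":{"type":"string"},"jaw":{"type":"number"},"newtons":{"type":"number"}},"required":["series"]}

```bash
mkdir -p pics; cat > h.py <<'E'
from rig import robot
import cv2, numpy as np
def save(c,n): cv2.imwrite(f'pics/{n}.png',c['img'][:,:,::-1])
def px(c,p):
    P=np.array(c['world_to_cam'])@np.r_[p,1]; u=np.array(c['mtx'])@P[:3]; return (u[:2]/u[2]).round(0)
def ray(c,uv,z):
    T=np.array(c['world_to_cam']);R=T[:3,:3];o=-R.T@T[:3,3]
    d=R.T@np.linalg.solve(np.array(c['mtx']),np.r_[uv,1]); return o+d*(z-o[2])/d[2]
E
python3 - <<'E'
from h import *
for n in ('top','scene'):
    c=robot.camera(n); save(c,n+'0')
    for t in ('mill_mouth','mill_slot','mill_green','lid_grip','lid_lug'):
        for d in robot.tip_of(c,t): print(n,t,np.round(d['xyz'],3),round(d['p'],2),px(c,d['xyz']))
o=robot.get_obs(); print(o['time'],o['position'],o['tool_rot'])
a,b=cv2.imread('pics/top0.png'),cv2.imread('pics/scene0.png')
E
```

```text
top mill_mouth [ 0.562 -0.161  0.166] 0.68 [308. 157.]
top mill_slot [ 0.624 -0.163  0.164] 0.98 [308. 139.]
top mill_slot [ 0.564 -0.161  0.164] 0.72 [308. 157.]
top mill_slot [0.582 0.258 0.043] 0.62 [185. 164.]
top mill_slot [0.585 0.462 0.   ] 0.25 [131. 167.]
top mill_green [ 0.607 -0.191  0.16 ] 0.86 [316. 144.]
top mill_green [ 0.723  0.198 -0.   ] 0.41 [203. 128.]
top lid_grip [0.583 0.256 0.041] 0.91 [186. 163.]
top lid_grip [0.249 0.332 0.043] 0.82 [164. 260.]
top lid_grip [0.432 0.345 0.04 ] 0.63 [161. 207.]
top lid_grip [ 0.757 -0.215 -0.   ] 0.38 [315. 116.]
top lid_lug [0.621 0.246 0.011] 0.97 [190. 155.]
top lid_lug [0.28  0.352 0.004] 0.85 [160. 251.]
top lid_lug [0.393 0.362 0.008] 0.72 [157. 219.]
scene mill_mouth [ 0.563 -0.16   0.166] 0.8 [234. 227.]
scene mill_mouth [ 0.665 -0.425  0.001] 0.71 [216. 364.]
scene mill_mouth [ 0.617  0.245 -0.   ] 0.69 [311. 177.]
scene mill_slot [ 0.622 -0.161  0.166] 0.67 [254. 237.]
scene mill_green [ 0.606 -0.19   0.164] 0.84 [242. 243.]
scene lid_grip [0.249 0.328 0.04 ] 0.7 [230. 119.]
scene lid_grip [0.585 0.259 0.042] 0.56 [305. 162.]
scene lid_grip [0.428 0.347 0.036] 0.56 [275. 133.]
scene lid_grip [ 0.668 -0.428  0.   ] 0.43 [216. 365.]
scene lid_lug [0.391 0.358 0.003] 0.95 [267. 135.]
scene lid_lug [0.28  0.357 0.005] 0.9 [241. 125.]
scene lid_lug [0.619 0.244 0.002] 0.65 [311. 177.]
0.6 [ 0.18220378 -0.59783393  0.24457258] [9.89082668e-01 1.47361720e-01 4.46213222e-06 8.95226247e-06]
```

View pics/top0.png

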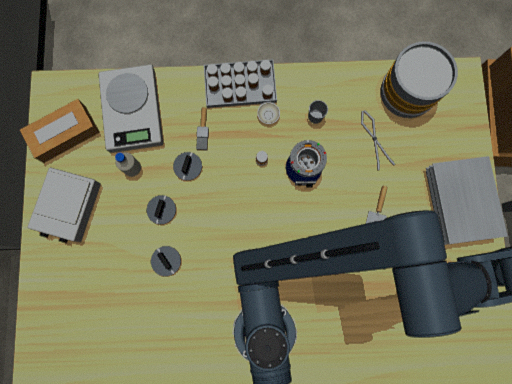

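View pics/scene0.png

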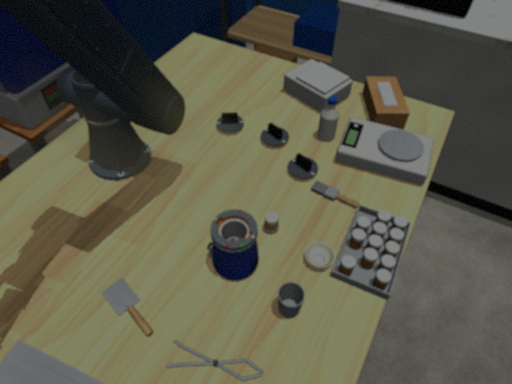

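The lid meant is the one at top-view (187,165), about (0.584, 0.257), with its bar at roughly -0.31 rad. The mill is at (308,157), about (0.562, -0.161), with its slots roughly along world x.

```bash
cat >> h.py <<'E'
def yaw(o=None):
    o=o or robot.get_obs(); x,y,z,w=o['tool_rot']; return np.arctan2(2*(x*y+z*w),1-2*(y*y+z*z))
def go(x,y,z,a):
    o=robot.get_obs(); p=np.array(o['position']); s=yaw(o); d=np.array([x,y,z])-p
    da=np.degrees((a-s+np.pi)%(2*np.pi)-np.pi)
    X=np.array([np.cos(s),np.sin(s),0]);Y=np.array([np.sin(s),-np.cos(s),0])
    print('t',round(o['time'],2),'pos',p.round(4),'yaw',round(s,4),'F',np.round(o['ft_force'],1),'M',np.round(o['moment'],2),'w',round(o['grip_width'],4),'gf',round(o['grip_force'],1),'q6',round(o['q'][5],2))
    print('MOVE mm',(np.array([d@X,d@Y,-d[2]])*1000).round(1),'az',(-da).round(2))
E
```

Call:
move_arm --series "232 -256 0 0 0 -53; 232 -256 0 0 0 -53; 232 -256 0 0 0 -53; 232 -256 0 0 0 -53; 232 -256 0 0 0 -53; 232 -256 0 0 0 -53; 232 -256 0 0 0 -53; 232 -256 0 0 0 -53" --jaw 0.6

```text
time: 1.27
position: [0.3248, -0.2946, 0.2449]
tool_rot: [0.818, 0.575, 0.0, 0.0]
ft_force: [1.0, -0.6, 0.5]
grip_width: 0.0533
grip_force: 0.0
```

```bash
python3 -c "
from h import *
go(.584,.257,.245,2.83)"
```

```text
t 1.27 pos [ 0.3248 -0.2946  0.2449] yaw 1.225 F [ 1.  -0.6  0.5] M [-0.05 -0.07 -0.03] w 0.0533 gf 0.0 q6 -0.65
MOVE mm [ 6.068e+02  5.690e+01 -1.000e-01] az -91.96
```

Call:
move_arm --series "607 57 0 0 0 -92; 607 57 0 0 0 -92; 607 57 0 0 0 -92; 607 57 0 0 0 -92; 607 57 0 0 0 -92; 607 57 0 0 0 -92; 607 57 0 0 0 -92; 607 57 0 0 0 -92"

```text
time: 1.93
position: [0.4681, 0.0068, 0.245]
tool_rot: [0.441, 0.897, 0.0, 0.001]
ft_force: [1.8, 0.0, 0.0]
grip_width: 0.0521
grip_force: 0.0
```

```bash
python3 -c "
from h import *
go(.584,.257,.2,2.83)"
```

```text
t 1.93 pos [0.4681 0.0068 0.245 ] yaw 2.2272 F [1.8 0.  0. ] M [-0.   -0.19  0.03] w 0.0521 gf 0.0 q6 -0.88
MOVE mm [127.4 244.5  45. ] az -34.54
```

Call:
move_arm --series "127 244 45 0 0 -34.5; 127 244 45 0 0 -34.5; 127 244 45 0 0 -34.5; 127 244 45 0 0 -34.5; 127 244 45 0 0 -34.5; 127 244 45 0 0 -34.5; 127 244 45 0 0 -34.5; 127 244 45 0 0 -34.5"

```text
time: 2.6
position: [0.5866, 0.2588, 0.1985]
tool_rot: [0.156, 0.988, 0.002, 0.001]
ft_force: [0.8, 0.4, 0.2]
grip_width: 0.0521
grip_force: 0.0
```

```bash
python3 -c "
from h import *
c=robot.camera('wrist'); save(c,'w1')
for t in ('lid_grip','lid_lug'):
    for d in robot.tip_of(c,t): print(t,np.round(d['xyz'],4),round(d['p'],2),px(c,d['xyz']))
go(.584,.257,.2,2.83)"
```

```text
lid_grip [0.5865 0.2564 0.0449] 0.75 [255. 182.]
lid_lug [0.6208 0.2466 0.0058] 0.68 [256. 202.]
t 2.75 pos [0.5842 0.2534 0.1992] yaw 2.8238 F [0.6 0.3 0.5] M [ 0.07 -0.17  0.02] w 0.0523 gf 0.0 q6 -1.02
MOVE mm [ 1.3  3.3 -0.8] az -0.35
```

View pics/w1.png

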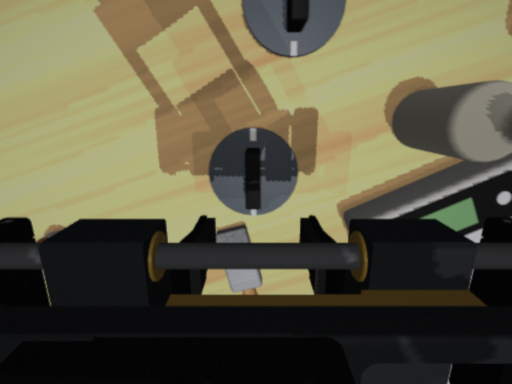

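The wrist view shows the lid's disc at about (254,171), its white pointers at (254,134) and (254,212), and the bar nearly along the tool's x. The arm was still settling, so I'll measure again at rest.

```bash
cat > m.py <<'E'
from h import *
def white(c,ctr,rad,thr=150):
    g=c['img'].astype(int); m=(g.min(2)>thr)&(g.max(2)-g.min(2)<40)
    yy,xx=np.mgrid[:384,:512]; m&=np.hypot(xx-ctr[0],yy-ctr[1])<rad
    n,l,s,ce=cv2.connectedComponentsWithStats(m.astype('uint8')); return [(ce[i],s[i,4]) for i in range(1,n) if s[i,4]>5]
E
python3 - <<'E'
from m import *
c=robot.camera('wrist'); c0=px(c,[.585,.257,.02])
print(c0)
for p,a in white(c,c0,46,120): print(p.round(1),a,ray(c,p,.020).round(4))
for d in robot.tip_of(c,'lid_grip'): print(np.round(d['xyz'],4),round(d['p'],2))
go(.584,.257,.2,2.83)
E
```

```text
[261. 176.]
[259.  135.5] 50 [0.5402 0.2696 0.02  ]
[259.5 213.3] 42 [0.6277 0.2415 0.02  ]
[0.5877 0.2546 0.0437] 0.86
t 2.85 pos [0.5843 0.2524 0.1997] yaw 2.822 F [0.  0.4 0.7] M [ 0.05 -0.19 -0.01] w 0.0523 gf 0.0 q6 -1.02
MOVE mm [ 1.7  4.3 -0.3] az -0.46
```

Call:
move_arm --series "1 3 35 0 0 -0.5; 1 3 70 0 0 -0.5; 1 3 100 0 0 -0.5; 1 3 125 0 0 -0.5; 1 3 142 0 0 -0.5; 1 3 152 0 0 -0.5; 1 3 152 0 0 -0.5; 1 3 152 0 0 -0.5"

```text
time: 3.52
position: [0.5851, 0.2559, 0.0481]
tool_rot: [0.155, 0.988, 0.0, 0.0]
ft_force: [0.7, 0.1, 0.3]
grip_width: 0.0521
grip_force: 0.0
```

```bash
python3 -c "
from h import *
go(.5842,.2556,.047,2.831)"
```

```text
t 3.52 pos [0.5851 0.2559 0.0481] yaw 2.8305 F [0.7 0.1 0.3] M [ 0.07 -0.15 -0.02] w 0.0521 gf 0.0 q6 -1.02
MOVE mm [ 0.7 -0.6  1.1] az -0.03
```

Call:
move_arm --series "0 0 0 0 0 0; 0 0 0 0 0 0; 0 0 0 0 0 0; 0 0 0 0 0 0; 0 0 0 0 0 0; 0 0 0 0 0 0" --jaw 0 --newtons 45

```text
time: 4.02
position: [0.5849, 0.2568, 0.048]
tool_rot: [0.154, 0.988, 0.0, 0.0]
ft_force: [0.6, -0.8, -0.2]
grip_width: 0.0203
grip_force: 0.0
```

```bash
python3 -c "
from h import *
go(.5842,.2556,.047,2.831)"
```

```text
t 4.02 pos [0.5849 0.2568 0.048 ] yaw 2.8319 F [ 0.6 -0.8 -0.2] M [ 0.06 -0.16  0.05] w 0.0203 gf 0.0 q6 -1.02
MOVE mm [ 0.3 -1.4  1. ] az 0.05
```

Call:
move_arm --series "0 0 0 0 0 0; 0 0 0 0 0 0; 0 0 0 0 0 0; 0 0 -10 0 0 0; 0 0 -40 0 0 0; 0 0 -80 0 0 0; 0 0 -120 0 0 0; 0 0 -160 0 0 0"

```text
time: 4.68
position: [0.5841, 0.2565, 0.209]
tool_rot: [0.154, 0.988, -0.0, -0.001]
ft_force: [0.9, 0.3, -2.1]
grip_width: 0.0156
grip_force: 45.0
```

Call:
move_arm --series "0 0 -40 0 0 0; 0 0 -52 0 0 0; 0 0 -52 0 0 0; 0 0 -52 0 0 0"

```text
time: 5.02
position: [0.5844, 0.2567, 0.2601]
tool_rot: [0.154, 0.988, 0.0, 0.0]
ft_force: [-0.6, 0.0, -3.2]
grip_width: 0.0157
grip_force: 45.0
```

```bash
python3 -c "
from h import *
go(.5625,-.1605,.26,3.1416)"
```

```text
t 5.02 pos [0.5844 0.2567 0.2601] yaw 2.8317 F [-0.6  0.  -3.2] M [ 0.08 -0.15  0.03] w 0.0157 gf 45.0 q6 -1.02
MOVE mm [-1.063e+02 -4.040e+02  1.000e-01] az -17.75
```

Call:
move_arm --series "-206 -372 0 0 0 -17.8; -206 -372 0 0 0 -17.8; -206 -372 0 0 0 -17.8; -206 -372 0 0 0 -17.8; -206 -372 0 0 0 -17.8; -206 -372 0 0 0 -17.8; -206 -372 0 0 0 -17.8; -206 -372 0 0 0 -17.8"

```text
time: 5.68
position: [0.6471, -0.0681, 0.256]
tool_rot: [-0.0, 1.0, 0.001, -0.003]
ft_force: [1.1, 0.6, -1.6]
grip_width: 0.0156
grip_force: 45.0
```

```bash
python3 -c "
from h import *
go(.67,-.1605,.26,3.1416)"
```

```text
t 5.68 pos [ 0.6471 -0.0681  0.256 ] yaw -3.141 F [ 1.1  0.6 -1.6] M [ 0.08 -0.2  -0.02] w 0.0156 gf 45.0 q6 -1.85
MOVE mm [-22.8 -92.4  -4. ] az 0.03
```

Call:
move_arm --series "-18 -92 0 0 0 0; -18 -92 0 0 0 0; -18 -92 0 0 0 0; -18 -92 0 0 0 0; -18 -92 0 0 0 0; -18 -92 0 0 0 0"

```text
time: 6.18
position: [0.6657, -0.1567, 0.2574]
tool_rot: [-0.001, 1.0, 0.001, -0.002]
ft_force: [0.1, 0.6, -0.9]
grip_width: 0.0159
grip_force: 45.0
```

```bash
python3 -c "
from m import *
c=robot.camera('wrist'); save(c,'w2')
for t in ('mill_mouth','mill_slot','mill_green','lid_grip'):
    for d in robot.tip_of(c,t): print(t,np.round(d['xyz'],4),round(d['p'],2),px(c,d['xyz']))
for p,a in white(c,px(c,[.5625,-.1605,.165]),150,120): print(p.round(1),a,ray(c,p,.165).round(4))
go(.5625,-.1605,.26,3.1416)"
```

```text
mill_mouth [ 0.5632 -0.1553  0.1617] 0.96 [259.  72.]
mill_slot [ 0.6245 -0.1632  0.1682] 0.75 [249. 152.]
mill_green [ 0.6118 -0.1921  0.1652] 0.96 [214. 135.]
mill_green [ 6.674e-01 -4.233e-01 -5.000e-04] 0.43 [ 70. 166.]
lid_grip [ 0.6676 -0.1565  0.2514] 0.64 [258. 247.]
[237.5   0.7] 21 [ 0.516  -0.1711  0.165 ]
[298.1  35.9] 1445 [ 0.5389 -0.1264  0.165 ]
[233.   13.5] 107 [ 0.5242 -0.1746  0.165 ]
[183.4  41.3] 342 [ 0.5427 -0.2119  0.165 ]
[254.6  67.6] 2009 [ 0.5608 -0.1588  0.165 ]
[322.6  32.4] 16 [ 0.5365 -0.1083  0.165 ]
[253.3  74.6] 1582 [ 0.5658 -0.1598  0.165 ]
[380.7 117.6] 834 [ 0.5978 -0.0581  0.165 ]
[257.5 155. ] 230 [ 0.6278 -0.1566  0.165 ]
t 6.43 pos [ 0.6669 -0.1569  0.2596] yaw -3.1388 F [ 0.4 -0.  -1.2] M [ 0.1  -0.15 -0.03] w 0.0157 gf 45.0 q6 -1.97
MOVE mm [104.4  -3.3  -0.4] az 0.16
```

View pics/w2.png

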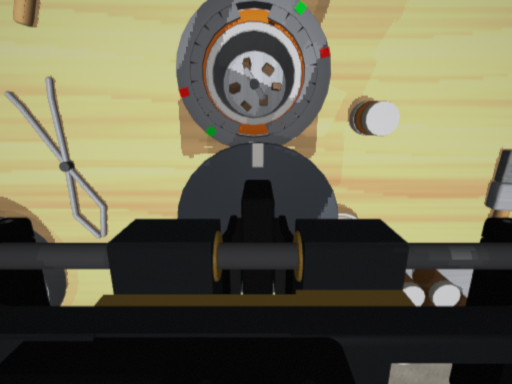

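The picture shows green marks at (301,8) and (211,132), red at (325,53) and (184,92), and orange slots at (254,16) and (253,129). The lid covers the near white mark. The green and red pairs give me the centre and the angle.

```bash
python3 - <<'E'
from m import *
c=robot.camera('wrist'); g=c['img'].astype(int)
R,G,B=g[...,0],g[...,1],g[...,2]
yy,xx=np.mgrid[:384,:512]; near=np.hypot(xx-255,yy-70)<95
for n,m,off in (('green',(G>R+60)&(G>B+60),.65),('red',(R>G+90)&(R>B+90),1.3)):
    k,l,s,ce=cv2.connectedComponentsWithStats((m&near).astype('uint8'))
    P=[ray(c,ce[i],.165)[:2] for i in range(1,k) if s[i,4]>15]; print(n,[(ce[i].round(1),s[i,4]) for i in range(1,k) if s[i,4]>15])
    if len(P)>=2:
        # orient so result near 0 mod pi
        d=P[0]-P[1]; a=np.arctan2(d[1],d[0])+off; a=(a+np.pi/2)%np.pi-np.pi/2
        print(np.round(P,4),'mid',((P[0]+P[1])/2).round(4),'len',np.hypot(*d).round(4),'slot angle',a.round(4))
# lid pointer on flange top (z = tcp-3mm-21mm nominal; grip centre offset ~ -6mm)
o=robot.get_obs(); zf=o['position'][2]-.007-.021
for p,a in white(c,(258,155),25,110): print('ptr',p,a,ray(c,p,zf).round(4))
go(.5625,-.1605,.26,3.1416)
E
```

```text
green [(array([300.7,   5.9]), np.int32(101)), (array([211.5, 128.7]), np.int32(68))]
[[ 0.5202 -0.1257]
 [ 0.6083 -0.1945]] mid [ 0.5643 -0.1601] len 0.1118 slot angle -0.0134
red [(array([324.7,  50.5]), np.int32(79)), (array([184.9,  89.8]), np.int32(71))]
[[ 0.55   -0.1062]
 [ 0.5784 -0.2141]] mid [ 0.5642 -0.1601] len 0.1116 slot angle -0.0131
ptr [256.62323944 153.40140845] 284 [ 0.619  -0.1576  0.2318]
t 6.48 pos [ 0.667  -0.1572  0.2598] yaw -3.1391 F [ 0.7 -0.4 -1.3] M [ 0.12 -0.18 -0.  ] w 0.0158 gf 45.0 q6 -1.97
MOVE mm [104.5  -3.   -0.2] az 0.14
```

```bash
python3 - <<'E'
from m import *
c=robot.camera('wrist'); o=robot.get_obs(); t=np.array(o['position'])
g=cv2.GaussianBlur(cv2.cvtColor(c['img'],cv2.COLOR_RGB2GRAY),(0,0),1).astype('float32')
K=np.array(c['mtx']);T=np.array(c['world_to_cam'])
def pj(P): 
    Q=T[:3,:3]@P.T+T[:3,3:]; q=K@Q; return (q[:2]/q[2]).astype('float32')
th=np.radians(np.r_[110:172:1,188:250:1])  # toward -x world
def ring(cx,cy,z,r):
    q=pj(np.c_[cx+r*np.cos(th),cy+r*np.sin(th),np.full(th.size,z)]); return cv2.remap(g,q[0][None],q[1][None],1)[0]
for dz in (-.026,-.028,-.030):
    best=[]
    for dx in np.arange(-.008,.0081,.0005):
        for dy in np.arange(-.004,.0041,.0005):
            z=t[2]+dz; d=ring(t[0]+dx,t[1]+dy,z,.0535)-ring(t[0]+dx,t[1]+dy,z,.0505)
            best.append((np.clip(d,-5,25).mean(),dx,dy))
    print(dz,np.round(sorted(best)[-4:],4).tolist())
print(t.round(4))
q=pj(np.array([[t[0]-.052,t[1],t[2]-.028],[t[0]-.056,t[1],t[2]-.028]])); print(q)
print(g[130:175:1,257].astype(int).tolist())
E
```

```text
-0.026 [[24.3866, -0.003, -0.0005], [24.5837, -0.0035, 0.0005], [24.5842, -0.0035, -0.0005], [24.5927, -0.0035, 0.0]]
-0.028 [[24.4891, -0.003, 0.0], [24.538, -0.0035, 0.0005], [24.5388, -0.0035, -0.0005], [24.5734, -0.0035, 0.0]]
-0.03 [[24.5137, -0.003, -0.001], [24.549, -0.003, 0.0005], [24.5497, -0.003, -0.0005], [24.5661, -0.003, 0.0]]
[ 0.6671 -0.1575  0.2599]
[[257.3463  257.35825]
 [146.64587 139.79729]]
[85, 89, 93, 86, 74, 69, 72, 77, 85, 98, 106, 101, 100, 117, 140, 152, 155, 156, 156, 155, 155, 155, 155, 155, 155, 155, 155, 154, 154, 154, 154, 154, 154, 154, 152, 144, 124, 94, 69, 57, 54, 54, 54, 53, 53]
```

Call:
move_arm --series "35 -1 0 0 0 0.9; 70 -2.5 0 0 0 0.9; 90 -2.5 10 0 0 0.9; 100.5 -2.5 25 0 0 0.9; 100.5 -2.5 38 0 0 0.9; 100.5 -2.5 42 0 0 0.9; 100.5 -2.5 42 0 0 0.9; 100.5 -2.5 42 0 0 0.9"

```text
time: 7.2
position: [0.5673, -0.1612, 0.218]
tool_rot: [0.007, 1.0, -0.0, 0.001]
ft_force: [-1.0, 0.2, -1.6]
grip_width: 0.0158
grip_force: 45.0
```

```bash
python3 - <<'E'
from m import *
for i in range(4): c=robot.camera('wrist')
save(c,'w3'); s=robot.camera('scene')
x,y=px(s,[.5643,-.16,.2]).astype(int); im=s['img'][y-50:y+50,x-60:x+60,::-1]; cv2.imwrite('pics/s3.png',cv2.resize(im,None,fx=5,fy=5,interpolation=2))
go(.5665,-.1601,.218,3.1284)
E
```

```text
t 7.45 pos [ 0.5672 -0.1613  0.2182] yaw 3.1269 F [ 0.2 -0.7 -0.9] M [ 0.1  -0.1  -0.02] w 0.0157 gf 45.0 q6 -2.02
MOVE mm [0.7 1.2 0.2] az -0.09
```

View pics/w3.png

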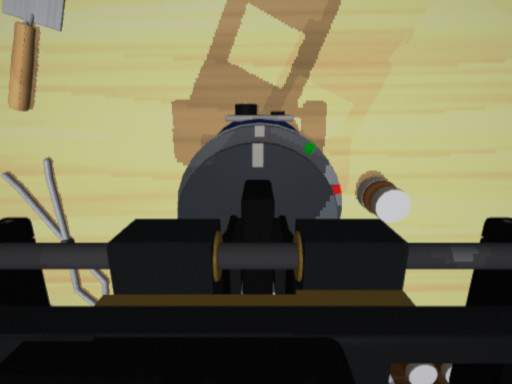

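View pics/s3.png

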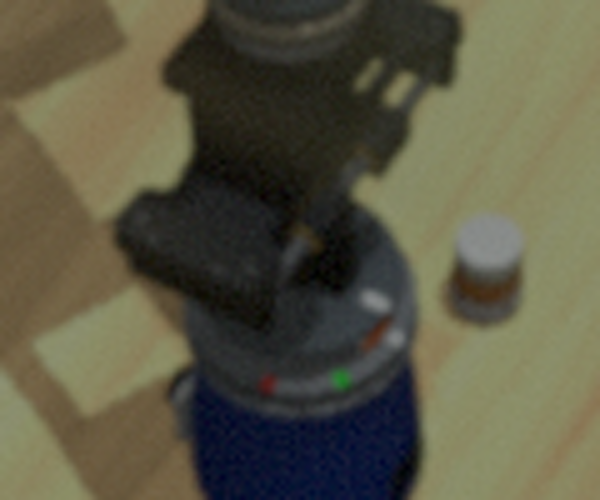

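The white pointer at (258,154) lines up with the collar's white mark at (259,131), and green is at (310,147). I'll fit the mill pose and the lid position numerically.

```bash
cat > f.py <<'E'
from m import *
from scipy.optimize import least_squares
def fit(zoff=-.028,n=2):
    for i in range(n): c=robot.camera('wrist')
    o=robot.get_obs(); t=np.array(o['position']); g=c['img'].astype(int); R,G,B=g[...,0],g[...,1],g[...,2]
    yy,xx=np.mgrid[:384,:512]; near=np.hypot(xx-259,yy-200)<90; obs=[]
    for m,off in (((G>R+60)&(G>B+60),.65),((R>G+90)&(R>B+90),1.3)):
        k,l,s,ce=cv2.connectedComponentsWithStats((m&near).astype('uint8'))
        for i in range(1,k):
            if s[i,4]>15: obs.append((ray(c,ce[i],.165)[:2],np.pi-off))
    for p,a in white(c,(259,140),28,110):
        print('white',p.round(1),a)
        if p[1]<142: obs.append((ray(c,p,.165)[:2],np.pi))
    f=lambda v:np.concatenate([v[:2]+.056*np.array([np.cos(v[2]+a),np.sin(v[2]+a)])-p for p,a in obs])
    r=least_squares(f,[.564,-.16,0],x_scale=[.01,.01,.1]); print('mill',r.x.round(4),'res',np.abs(r.fun).max().round(4),len(obs))
    gr=cv2.GaussianBlur(cv2.cvtColor(c['img'],cv2.COLOR_RGB2GRAY),(0,0),.7).astype('float32')
    K=np.array(c['mtx']);T=np.array(c['world_to_cam']); th=np.radians(np.r_[120:172,188:240])
    def ring(x,y,z,r):
        P=np.c_[x+r*np.cos(th),y+r*np.sin(th),np.full(th.size,z)]; Q=K@(T[:3,:3]@P.T+T[:3,3:]); q=(Q[:2]/Q[2]).astype('float32'); return cv2.remap(gr,q[0][None],q[1][None],1)[0]
    z=t[2]+zoff; b=[(np.clip(ring(t[0]+dx,t[1]+dy,z,.0535)-ring(t[0]+dx,t[1]+dy,z,.0505),-5,40).mean(),dx,dy) for dx in np.arange(-.008,.0081,.0005) for dy in np.arange(-.004,.0041,.0005)]
    for e in sorted(b)[-3:]: print('lid off',np.round(e,4))
    print('pointer',[(p.round(1),ray(c,p,z).round(4)) for p,a in white(c,(259,154),12,110)]); print('tcp',t.round(4),yaw(o).round(4))
E
python3 -c "
from f import *
fit()"
```

```text
white [258.1 118. ] 90
white [259.  131.6] 107
white [257.4 154.8] 236
mill [ 0.5607 -0.162  -0.0582] res 0.0056 4
lid off [ 2.41665e+01 -3.00000e-03 -5.00000e-04]
lid off [ 2.42631e+01 -3.00000e-03  0.00000e+00]
lid off [ 2.44525e+01 -3.50000e-03  0.00000e+00]
pointer [(array([257.4, 154.2]), array([ 0.5196, -0.1607,  0.1899]))]
tcp [ 0.5668 -0.1612  0.2179] 3.1269
```

```bash
sed -i 's/if p\[1\]<142/if 124<p[1]<142/' f.py; python3 -c "
from f import *
fit(n=1)"
```

```text
white [258.2 118. ] 95
white [258.6 132. ] 107
white [257.4 154.8] 235
mill [ 0.5643 -0.1594  0.0019] res 0.0003 3
lid off [ 2.41802e+01 -3.00000e-03  0.00000e+00]
lid off [ 2.43918e+01 -3.50000e-03 -5.00000e-04]
lid off [ 2.46613e+01 -3.50000e-03  0.00000e+00]
pointer [(array([257.4, 154.2]), array([ 0.5195, -0.1606,  0.1898]))]
tcp [ 0.5667 -0.1611  0.2178] 3.1268
```

Call:
move_arm --series "0 1.2 0 0 0 -0.4; 0 1.2 2 0 0 -0.4; 0 1.2 4 0 0 -0.4; 0 1.2 6 0 0 -0.4; 0 1.2 8 0 0 -0.4; 0 1.2 10 0 0 -0.4; 0 1.2 10 0 0 -0.4"

```text
time: 8.18
position: [0.5662, -0.1598, 0.2069]
tool_rot: [0.004, 1.0, 0.0, -0.001]
ft_force: [-0.3, -0.4, -0.9]
grip_width: 0.0156
grip_force: 45.0
```

```bash
python3 -c "
from f import *
go(.567,-.16,.199,3.132)"
```

```text
t 8.18 pos [ 0.5662 -0.1598  0.2069] yaw 3.1336 F [-0.3 -0.4 -0.9] M [ 0.14 -0.17  0.04] w 0.0156 gf 45.0 q6 -2.03
MOVE mm [-0.8 -0.2  7.9] az 0.09
```

Call:
move_arm --series "0 0 2 0 0 0; 0 0 4 0 0 0; 0 0 6 0 0 0; 0 0 7 0 0 0; 0 0 8 0 0 0; 0 0 8 0 0 0"

```text
time: 8.68
position: [0.5664, -0.1599, 0.1993]
tool_rot: [0.004, 1.0, 0.0, -0.0]
ft_force: [0.3, 1.4, -1.2]
grip_width: 0.0155
grip_force: 45.0
```

```bash
python3 -c "
from f import *
go(.567,-.16,.199,3.132)"
```

```text
t 8.68 pos [ 0.5664 -0.1599  0.1993] yaw 3.1336 F [ 0.3  1.4 -1.2] M [ 0.1  -0.1   0.02] w 0.0155 gf 45.0 q6 -2.03
MOVE mm [-0.6 -0.1  0.3] az 0.09
```

Call:
move_arm --series "0 0 0.5 0 0 0; 0 0 1 0 0 0; 0 0 1 0 0 0; 0 0 1 0 0 0"

```text
time: 9.02
position: [0.5666, -0.16, 0.1988]
tool_rot: [0.004, 1.0, -0.0, 0.0]
ft_force: [-0.4, 0.4, -0.8]
grip_width: 0.0154
grip_force: 45.0
```

```bash
python3 -c "
from f import *
go(.567,-.16,.199,3.132)"
```

```text
t 9.02 pos [ 0.5666 -0.16    0.1988] yaw 3.1336 F [-0.4  0.4 -0.8] M [ 0.11 -0.08  0.  ] w 0.0154 gf 45.0 q6 -2.03
MOVE mm [-0.4  0.  -0.2] az 0.09
```

Still no contact force, so I'll go on down in small steps until it shows.

Call:
move_arm --series "0 0 0.5 0 0 0; 0 0 1 0 0 0; 0 0 1 0 0 0; 0 0 1 0 0 0"

```text
time: 9.35
position: [0.5666, -0.16, 0.1988]
tool_rot: [0.004, 1.0, -0.0, 0.0]
ft_force: [-2.8, 1.0, 5.9]
grip_width: 0.0157
grip_force: 45.0
```

Call:
move_arm --series "0 0 0.5 0 0 0; 0 0 1 0 0 0; 0 0 1 0 0 0; 0 0 1 0 0 0"

```text
time: 9.68
position: [0.5666, -0.16, 0.1987]
tool_rot: [0.004, 1.0, -0.0, 0.001]
ft_force: [-3.0, 1.2, 10.4]
grip_width: 0.0155
grip_force: 45.0
```

The lid is seated: contact at TCP z of 0.1988, where 0.199 was expected. I'll ease the push slightly and turn clockwise in stages.

Call:
move_arm --series "0 -0.1 -0.5 0 0 3; 0 -0.2 -0.5 0 0 6; 0 -0.3 -0.5 0 0 9; 0 -0.4 -0.5 0 0 12; 0.1 -0.5 -0.5 0 0 15; 0.1 -0.6 -0.5 0 0 18; 0.1 -0.6 -0.5 0 0 18; 0.1 -0.6 -0.5 0 0 18"

```text
time: 10.35
position: [0.5674, -0.161, 0.1988]
tool_rot: [0.16, 0.987, -0.0, 0.002]
ft_force: [-0.0, 0.3, 7.3]
grip_width: 0.016
grip_force: 45.0
```

```bash
python3 -c "
from f import *
go(.567,-.16,.199,2.485)"
```

```text
t 10.35 pos [ 0.5674 -0.161   0.1988] yaw 2.8197 F [-0.   0.3  7.3] M [0.18 0.09 0.04] w 0.016 gf 45.0 q6 -1.71
MOVE mm [ 0.7  0.8 -0.2] az 19.18
```

Call:
move_arm --series "0 -0.1 0 0 0 3; 0 -0.2 0 0 0 6; 0 -0.3 0 0 0 9; 0 -0.4 0 0 0 12; 0.1 -0.5 0 0 0 15; 0.1 -0.6 0 0 0 18; 0.1 -0.6 0 0 0 18; 0.1 -0.6 0 0 0 18"

```text
time: 11.02
position: [0.567, -0.1619, 0.1988]
tool_rot: [0.313, 0.95, -0.001, 0.002]
ft_force: [-0.9, 0.3, 6.9]
grip_width: 0.0159
grip_force: 45.0
```

```bash
python3 -c "
from f import *
go(.567,-.16,.199,2.485)
c=robot.camera('wrist'); save(c,'w4')"
```

```text
t 11.02 pos [ 0.567  -0.1619  0.1988] yaw 2.5058 F [-0.9  0.3  6.9] M [0.02 0.2  0.08] w 0.0159 gf 45.0 q6 -1.4
MOVE mm [ 1.1  1.5 -0.2] az 1.19
```

View pics/w4.png

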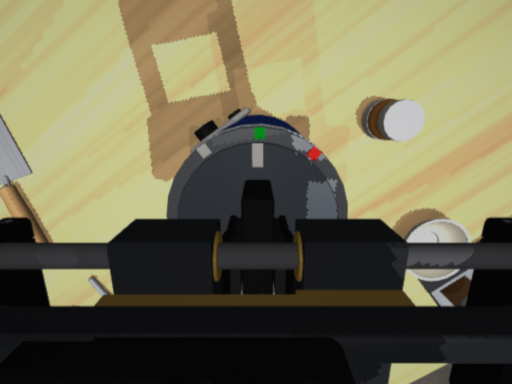

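The pointer at (257,155) is nearly in line with the green mark at (260,133). I'll measure what angle remains.

```bash
python3 - <<'E'
from f import *
c=robot.camera('wrist'); g=c['img'].astype(int); R,G,B=g[...,0],g[...,1],g[...,2]
yy,xx=np.mgrid[:384,:512]; near=np.hypot(xx-259,yy-200)<100; obs=[]
for m,off in (((G>R+60)&(G>B+60),.65),((R>G+90)&(R>B+90),1.3)):
    k,l,s,ce=cv2.connectedComponentsWithStats((m&near).astype('uint8'))
    i=1+np.argmax(s[1:,4]); obs.append((ray(c,ce[i],.165)[:2],np.pi-off)); print(ce[i].round(1),s[i,4])
for p,a in white(c,(203,151),12,110):
    print('slot',p.round(1),a)
    if a>40: obs.append((ray(c,p,.165)[:2],np.pi))
P=[(p,a,ray(c,p,.171)[:2]) for p,a in white(c,(257,155),14,110)]; ptr=max(P,key=lambda e:e[1]); print('ptr',ptr)
f=lambda v:np.concatenate([v[:2]+.056*np.array([np.cos(v[2]+a),np.sin(v[2]+a)])-p for p,a in obs])
r=least_squares(f,[.564,-.16,0],x_scale=[.01,.01,.1]); print('mill',r.x.round(4),np.abs(r.fun).max().round(4))
for C in (r.x[:2],np.array([.5643,-.1600])):
    a=lambda p:np.arctan2(*(p-C)[::-1]); print('C',C.round(4),'ptr',a(ptr[2]).round(4),'green',a(obs[0][0]).round(4),'still cw deg',np.degrees(a(ptr[2])-a(obs[0][0])).round(2),'r',np.hypot(*(ptr[2]-C)).round(4))
go(.567,-.16,.199,2.485)
E
```

```text
[259.5 132.5] 120
[313.9 153.2] 117
slot [202.8 149.8] 138
ptr (array([257.11067194, 154.58498024]), np.int32(253), array([ 0.52898075, -0.13400644]))
mill [ 0.5637 -0.1603 -0.0176] 0.0003
C [ 0.5637 -0.1603] ptr 2.494 green 2.4708 still cw deg 1.33 r 0.0435
C [ 0.5643 -0.16  ] ptr 2.5071 green 2.4811 still cw deg 1.49 r 0.0439
t 11.12 pos [ 0.567  -0.1619  0.1988] yaw 2.5057 F [-1.5 -0.7  5.9] M [0.05 0.16 0.08] w 0.0159 gf 45.0 q6 -1.4
MOVE mm [ 1.1  1.5 -0.2] az 1.19
```

Three estimates agree on about 1.3° more.

Call:
move_arm --series "0 0 0 0 0 0.7; 0 0 0 0 0 1.4; 0 0 0 0 0 1.4; 0 0 0 0 0 1.4; 0 0 0 0 0 1.4; 0 0 0 0 0 1.4"

```text
time: 11.62
position: [0.567, -0.1619, 0.1987]
tool_rot: [0.324, 0.946, -0.001, 0.002]
ft_force: [-0.9, 0.4, 8.1]
grip_width: 0.0155
grip_force: 45.0
```

```bash
python3 - <<'E'
from f import *
go(.567,-.16,.199,2.482)
c=robot.camera('wrist'); save(c,'w5')
E
```

```text
t 11.62 pos [ 0.567  -0.1619  0.1987] yaw 2.4823 F [-0.9  0.4  8.1] M [0.05 0.18 0.27] w 0.0155 gf 45.0 q6 -1.38
MOVE mm [ 1.2  1.5 -0.3] az 0.02
```

View pics/w5.png

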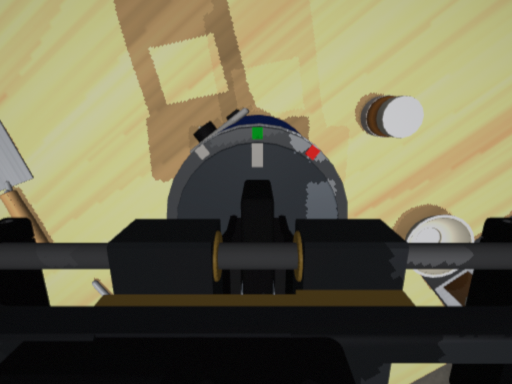

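The pointer at (257,155) now stands in line with the green mark at (258,133). The lid is flat on the collar and still held.

```bash
python3 -c "
from h import *
print(robot.hand_in())"
```

```text
the job is handed in; nothing more can be done
None
```

I handed the job in with the lid seated flat on the mill, turned clockwise so its pointer lines up with the green mark, and still held there at 45 N; the judge's result was not shown.

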